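# Ring, then hold a drone arm against the fence for screwing

### The arm

A 6-joint arm with a two-finger parallel gripper is mounted at the origin on the work surface. World frame = base frame: x ahead of the robot, y to its left, z up, the work surface at z = 0. Lengths are in m, angles in rad, forces in N, time in s.
With the tool pointing down it reaches from about 0.2 to 0.875 m from the base axis. Payload 3.4 kg.
Tool frame: the origin (TCP) lies between the finger pads; the fingertips stand 25 mm ahead of it and the grasp point (between the pads) lies 6 mm ahead of it (r.nose_length is the z of the fingertips in the tool frame, in m); z points along the fingers, x is the direction in which the jaws open and shut, and the axes are right-handed (so a half turn about z gives the same grasp; the last joint's range is limited). The gripper opens to 94 mm and grips with 3 to 60 N. Pads are 16 mm wide; open, the fingers measure 119 mm over their backs; the gripper's body (75 mm by 177 mm) begins 78 mm behind the grasp point.
Start: joints at [1.044, 0.276, 1.505, -0, 1.361, -0.121], TCP at [0.227, 0.528, 0.23] pointing down, gripper open.
Joint ranges: [-2.89, 2.89], [-0.75, 2.08], [0.22, 2.7], [-1.18, 4.32], [0.11, 2.71], [-2.7, 2.7]. Speed limits (rad/s): [2.57, 2.57, 3.14, 3.14, 3.14, 3.14].

### API

Orientations are given as a unit quaternion [w, x, y, z].
In Python, from plant import r, gripper_to, inverse_kinematics, vision, models, telemetry gives the robot as it stands. Calls block until the motion is done:
- r.move_to(position, orientation): joint-space move of the TCP to a pose.
- r.move_l(position, rot=None, vel=0.15, guard=None): straight line of the TCP; rot=None keeps the orientation; vel is the mean speed in m/s. With guard (N) it stops when the force on the tool has changed by that much, and returns True; else False.
- r.movej(angles): joint-space move.
- gripper_to(opening, f_grip=None): finger opening in m; f_grip is the grip in N (None keeps the last); returns when the fingers have stopped.
- r.hold(seconds).
- inverse_kinematics(position, orientation): joint angles nearest the present ones, or None.
- vision.snapshot(name): name is "scene" or "top" or "wrist"; returns the picture (384x512x3 uint8, red, green, blue); there is no depth.
- vision.get_calibration(name): a dict with "fx", "fy", "cx", "cy" (pixels), "position" and "orientation" of the camera in the world. Camera axes: x right, y down, z forward; pixel columns grow to the right and rows downward; lengths in m; the calibration is good to about 2 mm. A picture is of the moment at which its call begins: read the wrist's pose just before it. get_calibration takes no time and is no camera call; for the wrist camera it gives the pose at the moment of the call.
A pose or a line that the arm cannot do raises r.PlanningError and nothing moves.
- r.sign_off(): hands the job in, once; it reports no verdict.
Trained networks look in the newest picture that a camera, given by its name, has taken for a name from the list of things; names that differ only in an ending like _2 or _b are one class to them, and where a whole thing is asked for, a point or a joint stands for the part that bears it (a point fixed in the world has none). Each returns a list of dicts, best first, with "score" (0 to 1); they miss things now and then, are a little off and sometimes report something else, mostly with a low value. They report only what shows in the picture. A call takes as long as a camera call. They do not tell look-alikes from the thing itself.
- models.boxes_of(thing, camera): "at" ([x, y, z] in m, in world coordinates, good to about 4 mm: the middle of the surface that is visible of it).
- models.regions_of(thing, camera): "pixels" (384x512 bool, what is visible of it).
- models.mark_of(thing, camera): "at" ([x, y, z] in m, in world coordinates, good to about 4 mm: a listed point, or the origin of a listed thing).
Readings, each from a call of its own:
- telemetry.current_t(): time.
- telemetry.current_joints(): joint angles.
- telemetry.current_dq(): joint speeds.
- telemetry.current_joint_efforts(): joint torques, N m.
- telemetry.current_ee_pos(): TCP position.
- telemetry.current_tool_rot(): TCP orientation.
- telemetry.current_wrist_force(): force on the tool from outside, world axes, zero at the start.
- telemetry.current_torque(): the same for the moment, N m.
- telemetry.current_opening(): finger opening in m.
Only numpy, scipy, OpenCV 4.12 (cv2) and the standard library are available. Lean on these libraries where they do the work, as an engineer would, in place of code of your own. Each camera call takes 0.05 s, during which the arm holds its last target.

### The job

Ring for your colleague by pressing the call bell's plunger down to its stop, then take the drone arm that has the foot plate, lay it on the fixture's bed and press the foot squarely and centrally against the sprung fence face, pushing the face back half of its travel (8 mm, about 8 N) and never to its stop. Keep the arm flat on the bed and go on pressing steadily so that your colleague can drive in the screws: the program finishes while the gripper is still holding and pressing. Leave everything else where it lies.

Things in the scene. Friction and masses are not known exactly. Their poses are not given: they have to be found in the camera images.
- drone_arm: the part, blue plastic, lying flat, 0.1-0.2 kg: bar 20 mm wide, 26 high, with a ring (48 mm across, 26 high) at one end and an upright foot plate (44 wide, 36 high, 6 thick) square across the other. Origin: on the bar's centre line at its underside, near the balance point (grip across the bar here); x along the bar to the foot (its outer face at x = 65 mm; ring centre at -60 mm), z up
- foot_mid (a point): middle of the outer face of the drone arm's foot plate, 18 mm above the part's underside; axes as the drone arm's (x points outward, away from the bar)
- fixture: aluminium fixture fixed to the table: flat bed 90 mm wide, 12 thick, with an upright fence block (90 wide, 12 thick, top 58 mm above the table) across one end and a sprung steel face before it. Origin: on the table, under the bed's centre line; x along the bed towards the fence; bed top at z = 12 mm, from x = -85 to 120 mm; resting fence face at x = 75 mm
- fence_face (a joint): how far the sprung steel fence face (plate 50 mm wide, 8 mm thick, its top 41 mm above the bed) is pushed back along the fixture's x, in m: 0 at rest, 0.016 at its stop. Its spring has no preload and takes 1 N for each mm, so 8 mm is half its travel and 8 N; it springs back when released
- fence_mid (a point): on the pressing side of the fence face, midway across it and 18 mm above the bed (level with foot_mid when the arm lies flat on the bed); moves with the face; axes as the fixture's (x is the direction to press)
- bell_top (a point): top of the round plunger head (20 mm across) of the steel call bell (80 mm across at its foot, fixed to the table), 58 mm above the table at rest; z up, it is pressed straight down
- bell_plunger (a joint): how far the bell's plunger is pressed, in m: 0 up, 0.006 down at its stop; a spring returns it; fully down takes 4.5 N
- spare_link: spare arm link of the same blue plastic with a ring (48 mm across) at EACH end of its bar and no foot plate, 168 mm long, 26 mm high; not the part to use; origin: centre of its underside, x along the bar
- screwdriver: screwdriver with a blue handle, 190 mm long, lying flat; bystander
- battery: black and grey battery pack, 75 x 36 x 28 mm; bystander
- motor: small black round motor with a shaft, 29 mm across, 33 mm high; bystander
- tape_roll: black roll of tape lying flat, 72 mm across, 19 mm high; bystander
- screw_jar: small clear jar with a black lid, 44 mm across, 50 mm high; bystander
- propeller: black two-blade propeller, 150 mm long, 8 mm high; bystander
Not all that is in view belongs to the job. There is more than one size of the part that bears bell_top; the job needs the larger. What is shaped like the drone_arm but pink is not meant.

How it is judged:
By the outcome, as a careful person would: the job done as asked, in the order asked, and still so for the second after the job is handed in, while the arm keeps its last pose, push and grip.
It also fails if it takes over 56 s, if anything falls off the work surface, if the arm or the gripper's body presses on something with over 40 N, if the wrist force passes 120 N, or if a joint passes its speed limit or range.

## Working session

There is one attempt and no reset: what is moved stays moved. The work goes in short steps, each a Python script; the robot and the scene stay as the last script left them, time stands still between calls to the robot, and variables do not carry over. Pictures are saved under pics/ and viewed, and the job is handed in when it is done.

```bash
ls; mkdir -p pics
python3 - <<'E'
from plant import r, gripper_to, inverse_kinematics, vision, models, telemetry
import cv2
for c in ["top","scene","wrist"]:
    im=vision.snapshot(c); cv2.imwrite(f"pics/{c}0.png",im[:,:,::-1])
    k=vision.get_calibration(c);print(c,k)
for c in ["top","scene"]:
  for t in ["drone_arm","foot_mid","fence_mid","fixture","bell_top","spare_link"]:
    for d in models.mark_of(t,c)[:4]: print(c,t,d)
print(telemetry.current_t(), telemetry.current_tool_rot())
E
```

```text
pics
top {'fx': 368.1083605877163, 'fy': 368.1083605877163, 'cx': 258.34307482987487, 'cy': 183.35751384639326, 'position': array([ 0.47068195, -0.02097985,  0.95060818]), 'orientation': array([ 0.01981534, -0.70241771,  0.71028264, -0.041416  ])}
scene {'fx': 432.796584137794, 'fy': 432.796584137794, 'cx': 258.47348754182076, 'cy': 188.19244690550033, 'position': array([ 1.44129466, -0.20842692,  0.69392919]), 'orientation': array([-0.36336668,  0.67872936,  0.56722574, -0.2924826 ])}
wrist {'fx': 339.5527345788296, 'fy': 339.5527345788296, 'cx': 251.20469547209777, 'cy': 194.0044120856655, 'position': array([0.15417596, 0.55886274, 0.38388333]), 'orientation': array([0.11487023, 0.82719657, 0.54490641, 0.07501776])}
top drone_arm {'at': [0.486, 0.1966, -0.0015], 'score': 0.87}
top drone_arm {'at': [0.2863, 0.1984, -0.0003], 'score': 0.65}
top foot_mid {'at': [0.2573, 0.1437, 0.0181], 'score': 0.94}
top foot_mid {'at': [0.5564, 0.2181, 0.0156], 'score': 0.7}
top fence_mid {'at': [0.5282, -0.1301, 0.0324], 'score': 0.62}
top fixture {'at': [0.5705, -0.0689, -0.0011], 'score': 0.72}
t
[... 260 characters left out ...]
e_arm {'at': [0.2851, 0.2002, 0.0042], 'score': 0.83}
scene drone_arm {'at': [0.6565, 0.3106, -0.0002], 'score': 0.42}
scene foot_mid {'at': [0.2554, 0.1425, 0.0216], 'score': 0.96}
scene foot_mid {'at': [0.5516, 0.2162, 0.0157], 'score': 0.63}
scene fence_mid {'at': [0.5236, -0.1317, 0.0269], 'score': 0.55}
scene fixture {'at': [0.5688, -0.0744, -0.0041], 'score': 0.63}
scene bell_top {'at': [0.4907, -0.3574, 0.0559], 'score': 0.63}
scene bell_top {'at': [0.5692, -0.0679, -0.0032], 'score': 0.57}
scene bell_top {'at': [0.473, -0.4593, 0.041], 'score': 0.38}
scene spare_link {'at': [0.4754, 0.3625, -0.0025], 'score': 0.7}
0.75 [-4.27494122e-05  8.35105680e-01  5.50089535e-01  7.26895797e-05]
```

```bash
python3 -c "
import cv2
for c in ['top','scene']:
    a=cv2.imread(f'pics/{c}0.png'); cv2.imwrite(f'pics/{c}0b.png',cv2.resize(a,(800,600),interpolation=cv2.INTER_CUBIC))"
```

```text
(no output)
```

View pics/top0b.png

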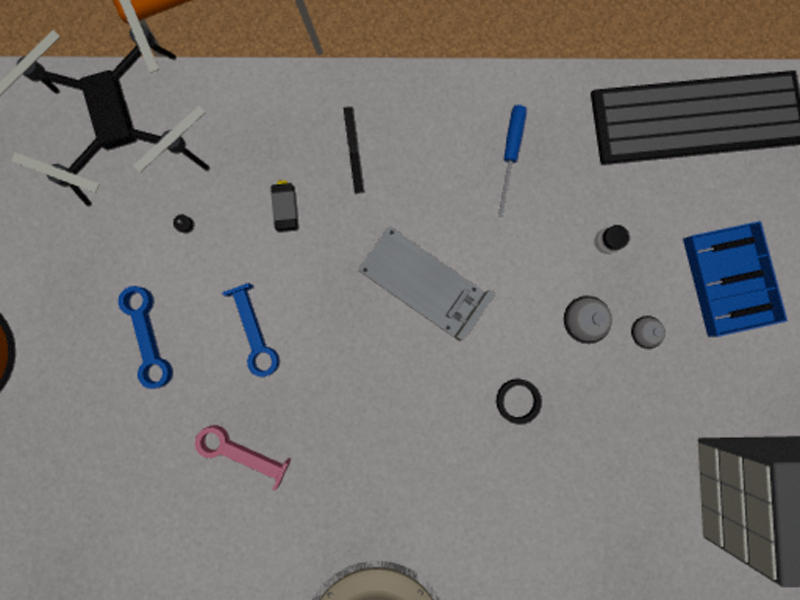

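View pics/scene0b.png

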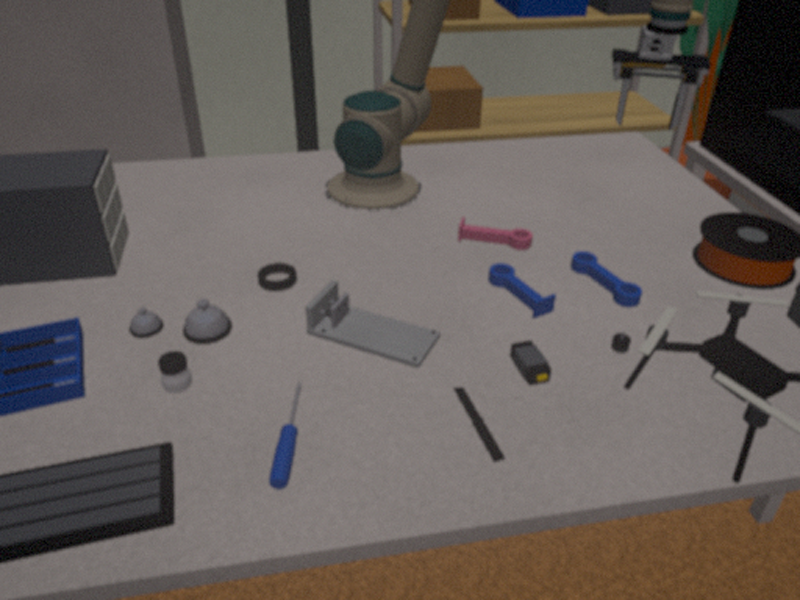

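```bash
cat > h.py <<'E'
import numpy as np, cv2
from scipy.spatial.transform import Rotation as R
from scipy.optimize import least_squares
from plant import r, gripper_to, inverse_kinematics, vision, models, telemetry
def Rq(q): return R.from_quat([q[1],q[2],q[3],q[0]])
def proj(k,P):
    P=np.atleast_2d(P); c=Rq(k["orientation"]).inv().apply(P-k["position"])
    return np.c_[k["fx"]*c[:,0]/c[:,2]+k["cx"], k["fy"]*c[:,1]/c[:,2]+k["cy"]]
def unproj(k,uv,z):
    uv=np.atleast_2d(uv).astype(float); d=np.c_[(uv[:,0]-k["cx"])/k["fx"],(uv[:,1]-k["cy"])/k["fy"],np.ones(len(uv))]
    d=Rq(k["orientation"]).apply(d); s=(z-k["position"][2])/d[:,2]; return k["position"]+d*s[:,None]
def down(yaw):  # tool down, tool x at world angle yaw
    q=(R.from_euler('z',yaw)*R.from_euler('x',np.pi)).as_quat(); return [q[3],q[0],q[1],q[2]]
def tf(x,y,yaw,P,z0=0):
    P=np.atleast_2d(P); return R.from_euler('z',yaw).apply(P)+[x,y,z0]
def arm_pts():  # outline-relevant drone arm wireframe: list of polylines
    a=np.linspace(0,2*np.pi,40); ring=np.c_[-.06+.024*np.cos(a),.024*np.sin(a),0*a+.026]
    foot=np.array([[.059,-.022,.036],[.065,-.022,.036],[.065,.022,.036],[.059,.022,.036],[.059,-.022,.036]])
    bar=np.array([[-.038,.01,.026],[.059,.01,.026]]); bar2=bar*[1,-1,1]
    return [ring,foot,bar,bar2]
def fix_pts():
    bed=np.array([[-.085,-.045,.012],[.120,-.045,.012],[.120,.045,.012],[-.085,.045,.012],[-.085,-.045,.012]])
    face=np.array([[.075,-.025,.053],[.083,-.025,.053],[.083,.025,.053],[.075,.025,.053],[.075,-.025,.053]])
    face2=np.array([[.075,-.025,.053],[.075,-.025,.012],[.075,.025,.012],[.075,.025,.053]])
    return [bed,face,face2]
def overlay(im,k,polys,col):
    for p in polys: cv2.polylines(im,[np.round(proj(k,p)*8).astype(int)],False,col,1,cv2.LINE_AA,3)
E
python3 - <<'E'
from h import *
k=vision.get_calibration("top")
im=cv2.imread('pics/top0.png')
for th in ["fixture","drone_arm"]:
    for d in models.regions_of(th,"top")[:3]:
        m=d["pixels"].astype(np.uint8); v,u=np.nonzero(m)
        rc=cv2.minAreaRect(np.c_[u,v].astype(np.float32)); print(th,d["score"],m.sum(),u.mean(),v.mean(),rc)
        if th=="fixture": print(unproj(k,cv2.boxPoints(rc),.012).round(4).tolist()); np.save('fixmask.npy',m)
        cs,_=cv2.findContours(m,0,1); cv2.drawContours(im,cs,-1,(0,255,255),1)
overlay(im,k,[tf(.488,.197,.3,p) for p in arm_pts()],(0,0,255))
overlay(im,k,[tf(.5697,-.0717,np.deg2rad(-126),p) for p in fix_pts()],(0,0,255))
cv2.imwrite('pics/ov1.png',cv2.resize(im[130:260,120:340],None,fx=3.6,fy=3.6,interpolation=cv2.INTER_CUBIC))
E
```

```text
fixture 0.88 2940 271.9891156462585 181.28333333333333 ((271.88458251953125, 180.92306518554688), (82.37298583984375, 38.274314880371094), 33.6900634765625)
[[0.5769, 0.0298, 0.012], [0.6592, -0.0254, 0.012], [0.539, -0.2003, 0.012], [0.4583, -0.1438, 0.012]]
drone_arm 0.64 731 152.73187414500683 290.34199726402187 ((153.9871826171875, 290.00518798828125), (61.18049621582031, 21.39849090576172), 23.051301956176758)
drone_arm 0.6 762 161.67060367454067 212.34251968503938 ((162.00259399414062, 211.15139770507812), (60.27045440673828, 21.545957565307617), 73.0724868774414)
drone_arm 0.25 400 332.17 256.8525 ((332.0, 257.0), (28.0, 28.0), 90.0)
```

View pics/ov1.png

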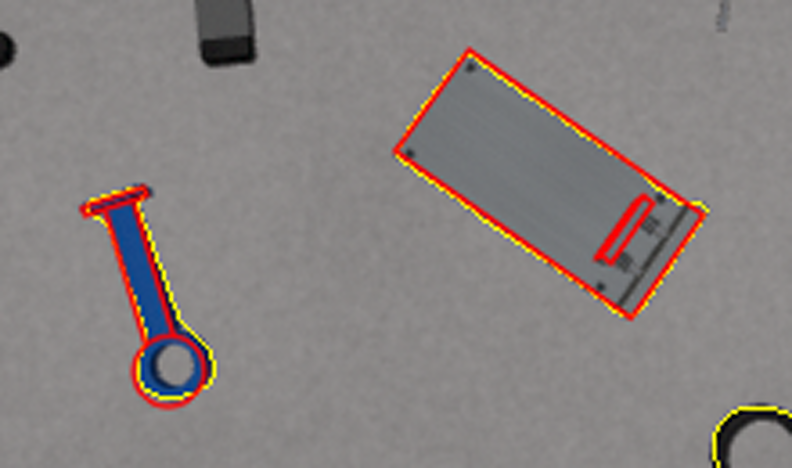

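View pics/wrist0.png

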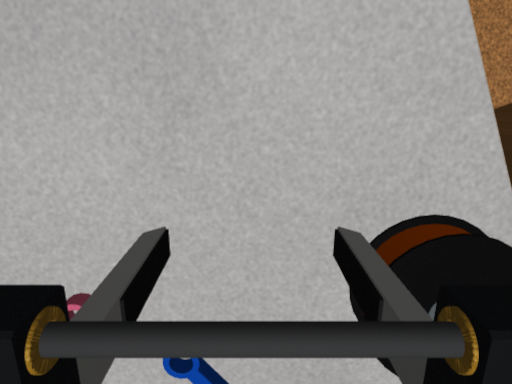

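Run:
```python
from h import *
im=cv2.imread('pics/top0.png');k=vision.get_calibration("top")
a=np.linspace(0,2*np.pi,40)
def circ(x,y,rad,z): return np.c_[x+rad*np.cos(a),y+rad*np.sin(a),0*a+z]
overlay(im,k,[circ(.494,-.355,.04,0),circ(.494,-.355,.01,.058)],(0,0,255))
A=cv2.resize(im[170:240,350:440],None,fx=5,fy=5,interpolation=cv2.INTER_CUBIC)
im=cv2.imread('pics/scene0.png');ks=vision.get_calibration("scene")
overlay(im,ks,[circ(.494,-.355,.04,0),circ(.494,-.355,.01,.058)],(0,0,255))
B=cv2.resize(im[170:240,70:160],None,fx=4,fy=5,interpolation=cv2.INTER_CUBIC)[:,:350]
cv2.imwrite('pics/bell.png',np.hstack([A,B]))
```

```text
(no output)
```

View pics/bell.png

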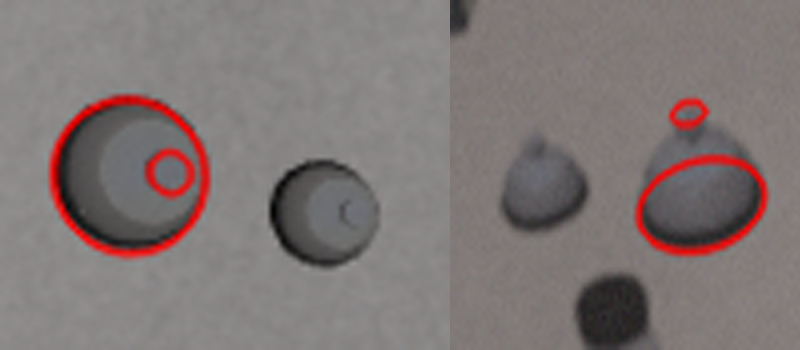

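Run:
```python
from h import *
t=telemetry.current_t
q=down(-.623)
gripper_to(0.0)
print(t(),telemetry.current_opening())
r.move_to([.494,-.355,.110],q); print(t(),telemetry.current_ee_pos())
g=r.move_l([.494,-.355,.0745],vel=.05,guard=15)
print(g,t(),telemetry.current_ee_pos(),telemetry.current_wrist_force())
im=vision.snapshot("scene"); cv2.imwrite("pics/s1.png",im[:,:,::-1])
```

```text
2.2667 0.0007485662333046526
5.5167 [ 0.49449446 -0.3543186   0.11014189]
True 6.1667 [ 0.49382949 -0.35475266  0.07723055] [-1.06972981  1.31551217  6.78402641]
```

Run:
```python
from h import *
t=telemetry.current_t
g=r.move_l([.494,-.355,.0755],vel=.03,guard=15)
r.hold(.3)
print(g,t(),telemetry.current_ee_pos(),telemetry.current_wrist_force())
```

```text
False 6.7667 [ 0.49387429 -0.35480624  0.07710777] [-3.13956717  3.0999819  12.31728921]
```

Run:
```python
from h import *
t=telemetry.current_t
k=vision.get_calibration("wrist"); T=Rq(telemetry.current_tool_rot())
print("cam z in tool",T.inv().apply(Rq(k["orientation"]).apply([0,0,1])), T.inv().apply(k["position"]-telemetry.current_ee_pos()))
r.move_l([.494,-.355,.12],vel=.2)
r.move_to([.55,-.21,.23],down(-.36)); 
print(t())
k=vision.get_calibration("wrist"); im=vision.snapshot("wrist")[:,:,::-1].copy(); cv2.imwrite("pics/w1.png",im)
np.save('k1.npy',k,allow_pickle=True)
overlay(im,k,[tf(.5697,-.0717,np.deg2rad(-126),p) for p in fix_pts()],(0,0,255))
cv2.imwrite('pics/w1o.png',cv2.resize(im,(800,600)))
print(models.mark_of("fence_mid","wrist")[:2],models.mark_of("fixture","wrist")[:2])
```

```text
cam z in tool [7.31601045e-04 2.70661484e-01 9.62674309e-01] [ 1.47330139e-04 -7.85142019e-02 -1.54045696e-01]
7.925
[{'at': [0.5241, -0.1288, 0.0316], 'score': 0.85}] [{'at': [0.5657, -0.0722, 0.0014], 'score': 0.82}]
```

View pics/w1o.png

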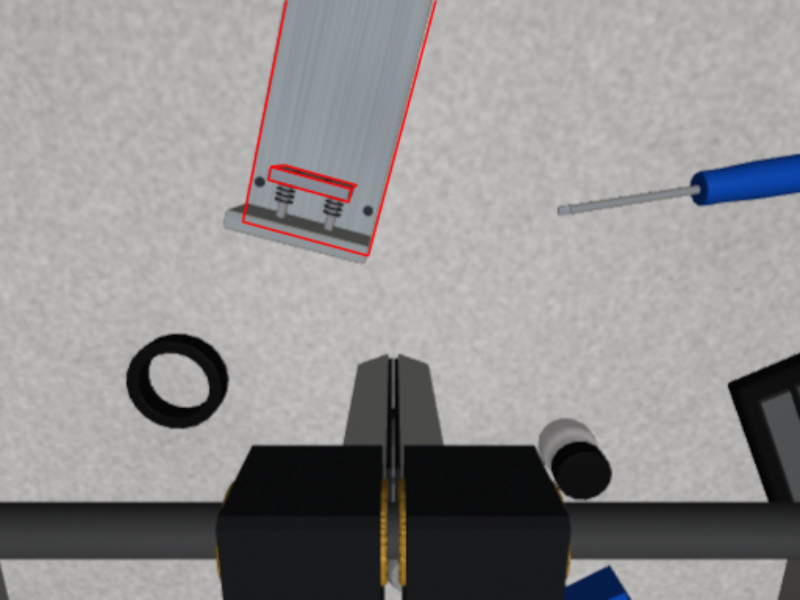

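```bash
cat > fit.py <<'E'
from h import *
def edge_offsets(im,k,pose,segs,rng=6,thr=6,pf=tf):
    """offset (px) along normal of strongest gradient near each sampled point"""
    g=cv2.GaussianBlur(im.astype(np.float32),(0,0),1.0)
    out=[]
    for A,B in segs:
        s=np.linspace(.05,.95,25)[:,None]; P=np.array(A)*(1-s)+np.array(B)*s
        for p in P:
            W=pf(*pose,np.array([p,p+(np.array(B)-A)*.01])); uv=proj(k,W); d=uv[1]-uv[0]; d/=np.linalg.norm(d); n=np.array([-d[1],d[0]])
            o=np.arange(-rng,rng+.01,.5); q=uv[0]+o[:,None]*n
            if (q<3).any() or (q[:,0]>508).any() or (q[:,1]>380).any(): continue
            v=np.stack([cv2.remap(g[:,:,c],q[:,0].astype(np.float32)[None],q[:,1].astype(np.float32)[None],1)[0] for c in range(3)],1)
            gr=np.abs(np.gradient(v,axis=0)).sum(1); i=gr.argmax()
            if gr[i]>thr: out.append((p,uv[0]+o[i]*n,n))
    return out
def fit(ims,pose,segs,it=4,rng=6,thr=6):
    pose=np.array(pose,float)
    for j in range(it):
        obs=[]
        for im,k in ims:
            obs+=[(k,)+o for o in edge_offsets(im,k,pose,segs,rng,thr)]
        def res(x):
            return [ (proj(k,tf(x[0],x[1],x[2],p))[0]-uv)@n for k,p,uv,n in obs]
        f=least_squares(res,pose,loss='soft_l1',f_scale=.7,x_scale=[.01,.01,.05]); pose=f.x; rng=max(3,rng-1)
    rr=np.array(res(pose)); return pose,len(obs),np.median(np.abs(rr))
FIX=[([-.085,.045,.012],[.10,.045,.012]),([-.085,-.045,.012],[.10,-.045,.012]),([-.085,-.045,.012],[-.085,.045,.012]),
 ([.075,-.025,.053],[.075,.025,.053]),([.075,-.025,.053],[.083,-.025,.053]),([.075,.025,.053],[.083,.025,.053])]
E
python3 - <<'E'
from fit import *
kt=vision.get_calibration("top"); ks=vision.get_calibration("scene"); kw=np.load('k1.npy',allow_pickle=True).item()
it=cv2.imread('pics/top0.png');iw=cv2.imread('pics/w1.png');is_=cv2.imread('pics/scene0.png')
p0=[.5697,-.0717,np.deg2rad(-126)]
for n,l in [("top",[(it,kt)]),("wrist",[(iw,kw)]),("both",[(it,kt),(iw,kw)])]:
    print(n,fit(l,p0,FIX))
P=fit([(it,kt),(iw,kw)],p0,FIX)[0]
overlay(iw,kw,[tf(*P,p) for p in fix_pts()],(0,0,255))
cv2.imwrite('pics/w1p.png',cv2.resize(iw[0:180,130:300],None,fx=3.3,fy=3.3,interpolation=cv2.INTER_CUBIC))
E
```

```text
top (array([ 0.56860451, -0.06648258, -2.21696845]), 135, np.float64(0.5343690925294342))
wrist (array([ 0.57022252, -0.06865394, -2.17529333]), 110, np.float64(0.5159917373194844))
both (array([ 0.57005962, -0.06838223, -2.18206985]), 244, np.float64(0.9459227431710227))
```

View pics/w1p.png

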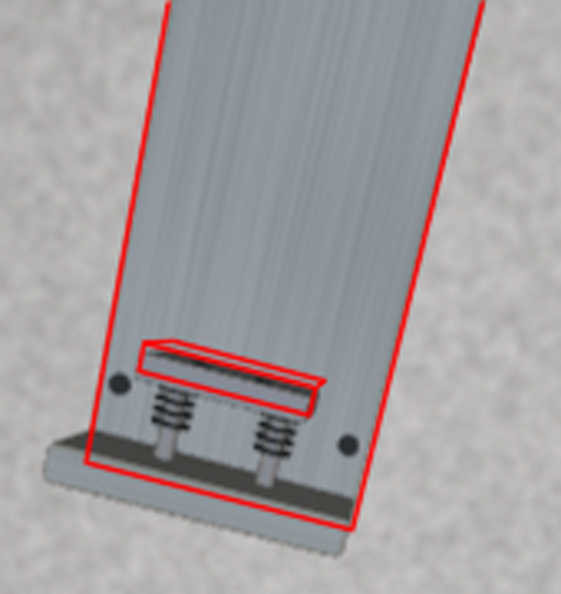

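Run:
```python
from fit import *
t=telemetry.current_t
r.move_to([.625,-.13,.27],down(.95)); 
r.hold(.2)
print(t())
k=vision.get_calibration("wrist"); im=vision.snapshot("wrist")[:,:,::-1].copy(); cv2.imwrite("pics/w2.png",im)
np.save('k2.npy',k,allow_pickle=True)
p0=[.5697,-.0717,np.deg2rad(-126)]
for S in (FIX[:2],FIX[:3],FIX[:3]+FIX[3:]):
    P,n,e=fit([(im,k)],p0,S); print(P,n,e)
    kt=vision.get_calibration("top"); print(' top',fit([(cv2.imread('pics/top0.png'),kt)],p0,S)[0])
overlay(im,k,[tf(*P,p) for p in fix_pts()],(0,0,255))
cv2.imwrite('pics/w2o.png',cv2.resize(im,(800,600),interpolation=cv2.INTER_CUBIC))
print(models.mark_of("fence_mid","wrist")[:2],models.mark_of("fixture","wrist")[:2])
```

```text
9.3333
[-111.52461074 -154.35598106   -2.19838199] 0 nan
 top [-20.82201322 -29.51481411  -2.19895463]
[ 0.56845449 -0.07040151 -2.18867319] 75 0.46699654114707306
 top [ 0.56800126 -0.0685097  -2.18990508]
[ 0.56836247 -0.07046776 -2.19124169] 150 0.4908101601631611
 top [ 0.56860451 -0.06648258 -2.21696845]
[{'at': [0.5256, -0.1322, 0.0297], 'score': 0.75}] [{'at': [0.5627, -0.0706, 0.002], 'score': 0.59}, {'at': [0.5239, -0.1299, 0.0273], 'score': 0.16}]
  return _methods._mean(a, axis=axis, dtype=dtype,
  ret = ret.dtype.type(ret / rcount)
```

View pics/w2o.png

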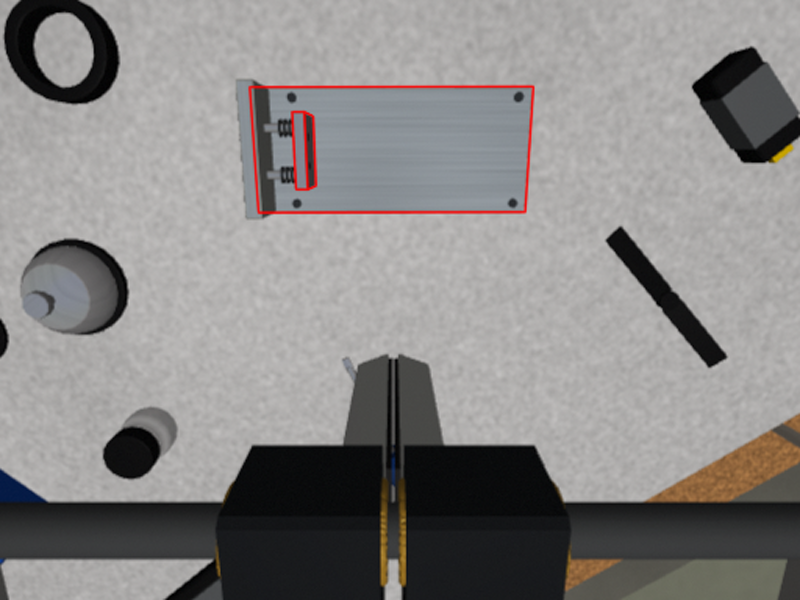

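```bash
cat >> fit.py <<'E'
ARM=[([-.03,.01,.026],[.055,.01,.026]),([-.03,-.01,.026],[.055,-.01,.026]),([.065,-.022,.036],[.065,.022,.036]),([.059,-.022,.036],[.065,-.022,.036]),([.059,.022,.036],[.065,.022,.036])]
_a=np.linspace(0,2*np.pi,25)
_c=[[-.06+.024*np.cos(x),.024*np.sin(x),.026] for x in _a]
ARM+=[(_c[i],_c[i+1]) for i in range(3,21,2)]
E
python3 - <<'E'
from fit import *
t=telemetry.current_t
r.move_to([.585,.23,.25],down(.33+np.pi/2)); 
gripper_to(.05,40)
print(t())
k=vision.get_calibration("wrist"); im=vision.snapshot("wrist")[:,:,::-1].copy(); cv2.imwrite("pics/w3.png",im)
np.save('k3.npy',k,allow_pickle=True)
p0=[.487,.197,.33]
for S in (ARM[:3],ARM[:5],ARM):
    P,n,e=fit([(im,k)],p0,S); print(P,n,e)
overlay(im,k,[tf(*P,p) for p in arm_pts()],(0,0,255))
cv2.imwrite('pics/w3o.png',cv2.resize(im,(800,600),interpolation=cv2.INTER_CUBIC))
print(models.mark_of("foot_mid","wrist")[:2],models.mark_of("drone_arm","wrist")[:2])
E
```

```text
11.7417
[0.48288867 0.1931772  0.33635985] 75 0.049184993198424586
[0.48278873 0.19315825 0.33528584] 95 0.46701397954420987
[0.49086125 0.19610459 0.33467286] 240 0.35211990855542485
[{'at': [0.4902, 0.1973, -0.0006], 'score': 0.51}] [{'at': [0.489, 0.2004, -0.0029], 'score': 0.68}]
```

View pics/w3o.png

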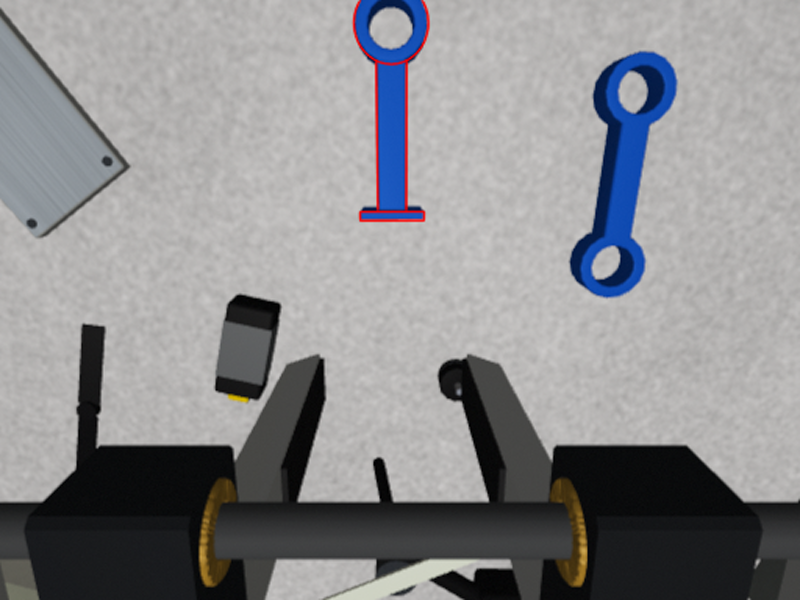

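Run:
```python
from fit import *
t=telemetry.current_t
q=down(.335+np.pi/2)
r.move_to([.4905,.1965,.09],q)
print(r.move_l([.4905,.1965,.028],vel=.08,guard=12),t(),telemetry.current_ee_pos())
gripper_to(0.0,40); print(telemetry.current_opening(),t(),telemetry.current_ee_pos(),telemetry.current_wrist_force())
r.move_l([.4905,.1965,.095],vel=.15)
r.hold(.2)
print(t(),telemetry.current_opening(),telemetry.current_wrist_force())
k=vision.get_calibration("wrist"); im=vision.snapshot("wrist")[:,:,::-1].copy(); np.save('k4.npy',k,allow_pickle=True); cv2.imwrite("pics/w4.png",im)
e=telemetry.current_ee_pos()
overlay(im,k,[tf(e[0],e[1],.335,p,e[2]-.028) for p in arm_pts()],(0,0,255))
cv2.imwrite('pics/w4o.png',cv2.resize(im,(800,600),interpolation=cv2.INTER_CUBIC))
```

```text
False 13.6 [0.49098523 0.19664813 0.02835763]
0.0196465192796333 14.175 [0.49058943 0.19654575 0.02821714] [0.35708181 0.26799617 1.40666044]
14.975 0.019439860760948013 [ 0.85920737 -0.7242973  -0.61443669]
```

View pics/w4o.png

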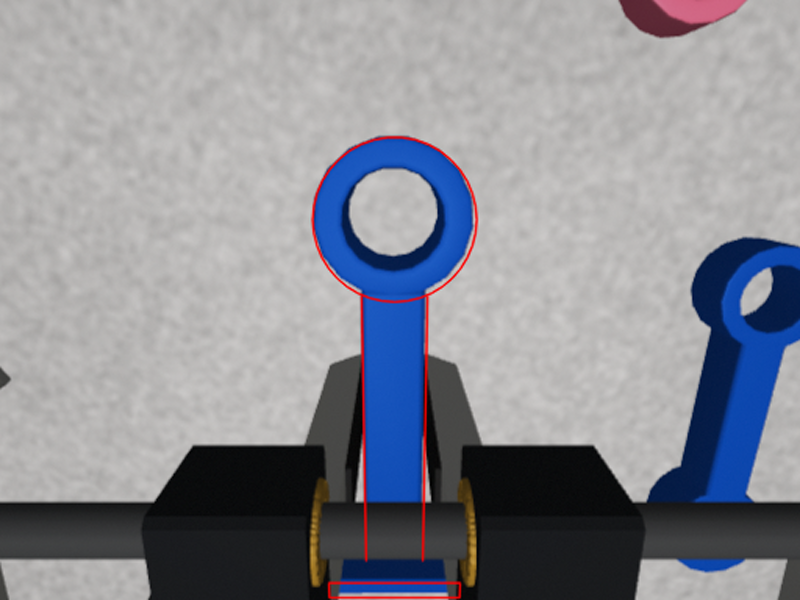

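Run:
```python
from fit import *
t=telemetry.current_t
Y=-2.190; fx,fy=.5685,-.0702
q=down(Y+np.pi/2)
P=lambda x,z:[fx+x*np.cos(Y),fy+x*np.sin(Y),z]
r.move_l([.4905,.1965,.14],vel=.25)
r.move_to(P(-.008,.10),q); r.hold(.2)
print(t(),telemetry.current_wrist_force())
r.move_l(P(-.008,.050),vel=.1)
print(r.move_l(P(-.008,.0400),vel=.03,guard=4),t(),telemetry.current_ee_pos(),telemetry.current_wrist_force())
```

```text
17.3333 [ 0.01352929  0.17969267 -1.16312863]
True 18.3667 [ 0.57346552 -0.0637872   0.04021163] [ 0.40424395 -0.17322582  4.12439936]
```

Run:
```python
from fit import *
t=telemetry.current_t
gripper_to(.032,40); r.hold(.1)
print(t(),telemetry.current_ee_pos(),telemetry.current_wrist_force())
k=vision.get_calibration("wrist"); im=vision.snapshot("wrist")[:,:,::-1].copy(); np.save('k5.npy',k,allow_pickle=True); cv2.imwrite("pics/w5.png",im)
s=vision.snapshot("scene")[:,:,::-1].copy(); tp=vision.snapshot("top")[:,:,::-1].copy()
cv2.imwrite('pics/s5.png',s);cv2.imwrite('pics/t5.png',tp)
gripper_to(0,45); r.hold(.1)
print(t(),telemetry.current_opening(),telemetry.current_ee_pos(),telemetry.current_wrist_force())
e=telemetry.current_ee_pos(); pose=(e[0],e[1],-2.19)
for c in ("top","scene"):
    kk=vision.get_calibration(c); A=tp if c=="top" else s
    overlay(A,kk,[tf(*pose,p,.012) for p in arm_pts()],(0,0,255))
    overlay(A,kk,[tf(.5685,-.0702,-2.19,p) for p in fix_pts()],(0,255,255))
overlay(im,k,[tf(*pose,p,.012) for p in arm_pts()],(0,0,255))
overlay(im,k,[tf(.5685,-.0702,-2.19,p) for p in fix_pts()],(0,255,255))
cv2.imwrite('pics/w5o.png',cv2.resize(im,(800,600),interpolation=cv2.INTER_CUBIC))
cv2.imwrite('pics/s5o.png',np.vstack([cv2.resize(s[160:250,170:300],(650,450))]))
```

```text
18.9 [ 0.57236635 -0.06350124  0.0391299 ] [-0.02750465  0.37354769  0.26381698]
19.5 0.019483891768469472 [ 0.57254525 -0.0635782   0.03930726] [ 0.53298011 -0.15959327 -0.50047049]
```

View pics/w5o.png

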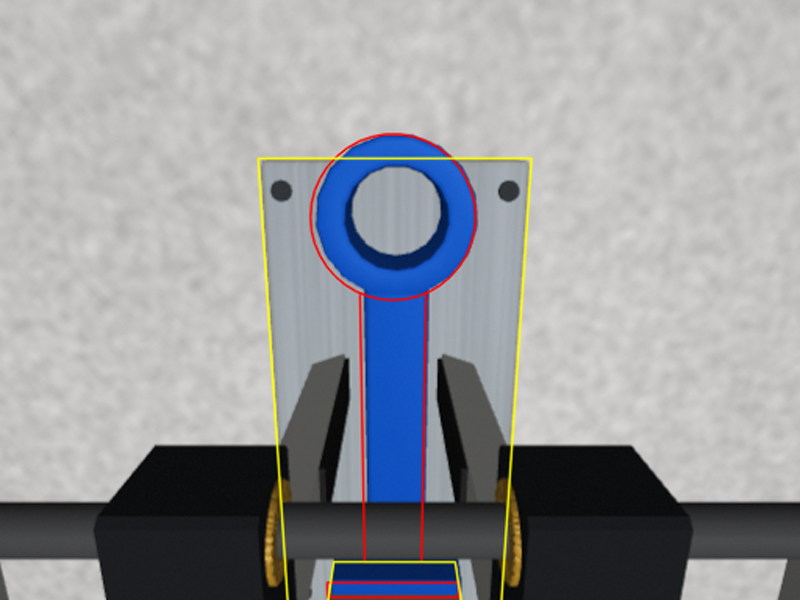

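View pics/s5o.png

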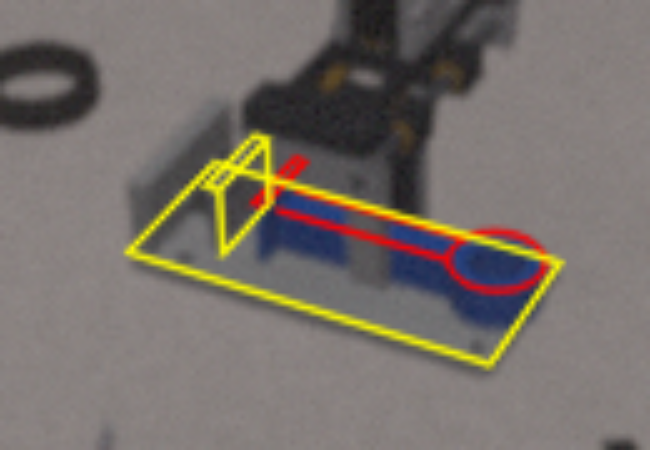

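```bash
cat > push.py <<'E'
from fit import *
t=telemetry.current_t
Y=-2.190; fx,fy=.5685,-.0702; c,s=np.cos(Y),np.sin(Y)
def P(x,z,y=0): return [fx+x*c-y*s,fy+x*s+y*c,z]
def st(lab=""):
    e=np.array(telemetry.current_ee_pos()); f=np.array(telemetry.current_wrist_force()); m=np.array(telemetry.current_torque()); d=e-[fx,fy,0]
    T=Rq(telemetry.current_tool_rot()); tx=T.apply([1,0,0]); tz=T.apply([0,0,1])
    print(lab,"t%.2f x%.2f y%.2f z%.2f mm F(x%.2f y%.2f z%.2f) Mz%.3f yawerr%.2f deg tilt%s"%(t(),(c*d[0]+s*d[1])*1e3,(-s*d[0]+c*d[1])*1e3,e[2]*1e3,c*f[0]+s*f[1],-s*f[0]+c*f[1],f[2],m[2],np.degrees((np.arctan2(tx[1],tx[0])-Y-np.pi/2+np.pi)%(2*np.pi)-np.pi),np.round(np.degrees(tz[:2]),2)))
E
python3 - <<'E'
from push import *
st("start")
q=down(Y+np.pi/2)
r.move_l(P(-.008,.0390),rot=q,vel=.02); r.hold(.1); st("seat")
r.move_l(P(.004,.0390),rot=q,vel=.04); r.hold(.1); st()
for x in (.006,.008,.010,.012):
    g=r.move_l(P(x,.0390),vel=.02,guard=6); r.hold(.15); st(f"cmd{x} {g}")
E
```

```text
start t19.50 x-7.74 y-0.55 z39.31 mm F(x-0.18 y0.53 z-0.50) Mz-0.041 yawerr0.00 deg tilt[-0.08  0.01]
seat t19.85 x-7.77 y-0.52 z39.30 mm F(x1.27 y-2.76 z5.49) Mz-0.012 yawerr0.00 deg tilt[-0.05  0.01]
 t20.40 x4.32 y0.87 z39.30 mm F(x1.84 y0.80 z5.15) Mz-0.066 yawerr0.00 deg tilt[ 0.06 -0.07]
cmd0.006 False t20.80 x5.57 y0.62 z39.29 mm F(x-1.91 y2.30 z5.35) Mz-0.045 yawerr0.00 deg tilt[ 0.09 -0.01]
cmd0.008 False t21.20 x7.47 y0.31 z39.28 mm F(x-2.43 y0.43 z6.31) Mz-0.057 yawerr-0.01 deg tilt[0.07 0.02]
cmd0.01 False t21.60 x9.41 y0.10 z39.29 mm F(x-2.68 y1.93 z5.23) Mz-0.046 yawerr-0.01 deg tilt[0.05 0.04]
cmd0.012 False t22.00 x11.31 y0.02 z39.30 mm F(x-3.78 y0.78 z5.67) Mz-0.044 yawerr-0.01 deg tilt[0.05 0.05]
```

Run:
```python
from push import *
for z in (.0393,.0396):
    r.move_l(P(.012,z),vel=.02); r.hold(.2); st(f"z{z}")
for x in (.0135,.015,.0165,.018):
    g=r.move_l(P(x,.0396),vel=.02,guard=8); r.hold(.25); st(f"cmd{x} {g}")
    r.hold(.05); st()
```

```text
z0.0393 t22.45 x11.68 y-0.13 z39.31 mm F(x-4.23 y0.66 z4.36) Mz0.021 yawerr-0.01 deg tilt[0.01 0.03]
z0.0396 t22.90 x12.26 y-0.25 z39.29 mm F(x-2.67 y1.33 z0.87) Mz-0.011 yawerr0.00 deg tilt[-0.05 -0.  ]
cmd0.0135 False t23.40 x13.65 y-0.21 z39.33 mm F(x-3.07 y2.22 z-1.58) Mz0.015 yawerr0.00 deg tilt[-0.04  0.  ]
 t23.45 x13.61 y-0.24 z39.34 mm F(x-2.61 y0.99 z-2.47) Mz0.020 yawerr0.00 deg tilt[-0.04  0.01]
cmd0.015 False t23.95 x14.93 y-0.24 z39.42 mm F(x-3.67 y0.38 z-4.72) Mz-0.002 yawerr-0.00 deg tilt[-0.02  0.02]
 t24.00 x14.93 y-0.20 z39.46 mm F(x-3.89 y0.45 z-4.40) Mz0.002 yawerr-0.00 deg tilt[-0.02  0.02]
cmd0.0165 False t24.50 x16.18 y-0.20 z39.48 mm F(x-6.03 y0.45 z-4.52) Mz-0.008 yawerr-0.02 deg tilt[0.01 0.04]
 t24.55 x16.18 y-0.21 z39.49 mm F(x-5.24 y0.25 z-5.05) Mz0.051 yawerr-0.02 deg tilt[0.   0.04]
cmd0.018 False t25.05 x17.27 y-0.17 z39.55 mm F(x-6.75 y0.14 z-3.53) Mz0.016 yawerr-0.04 deg tilt[0.04 0.07]
 t25.10 x17.27 y-0.16 z39.52 mm F(x-6.24 y-0.06 z-4.14) Mz0.019 yawerr-0.04 deg tilt[0.03 0.07]
```

Run:
```python
from push import *
r.move_l(P(.018,.0392),vel=.02); r.hold(.3); st(f"z")
k=vision.get_calibration("wrist"); im=vision.snapshot("wrist")[:,:,::-1].copy(); cv2.imwrite("pics/w6.png",im)
s_=vision.snapshot("scene")[:,:,::-1].copy(); tp=vision.snapshot("top")[:,:,::-1].copy()
cv2.imwrite('pics/s6.png',s_);cv2.imwrite('pics/t6.png',tp)
st()
cv2.imwrite('pics/s6o.png',np.hstack([cv2.resize(s_[170:240,190:290],(800,560),interpolation=cv2.INTER_CUBIC)]))
cv2.imwrite('pics/w6o.png',cv2.resize(im,(800,600),interpolation=cv2.INTER_CUBIC))
cv2.imwrite('pics/t6o.png',cv2.resize(tp[140:225,220:330],(770,595),interpolation=cv2.INTER_CUBIC))
```

```text
z t25.65 x17.27 y-0.15 z39.42 mm F(x-5.79 y0.50 z-2.34) Mz0.006 yawerr-0.03 deg tilt[0.04 0.07]
 t25.80 x17.26 y-0.16 z39.41 mm F(x-6.37 y-0.90 z-0.98) Mz-0.026 yawerr-0.03 deg tilt[0.04 0.07]
```

View pics/s6o.png

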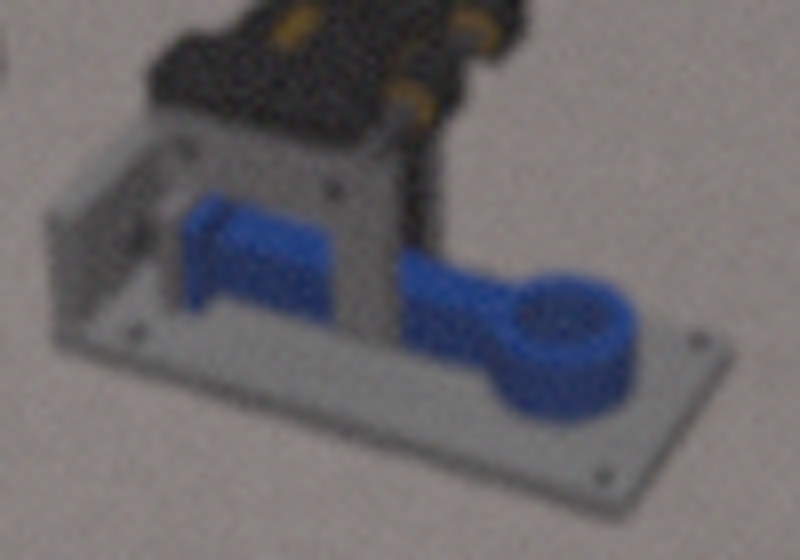

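View pics/w6o.png

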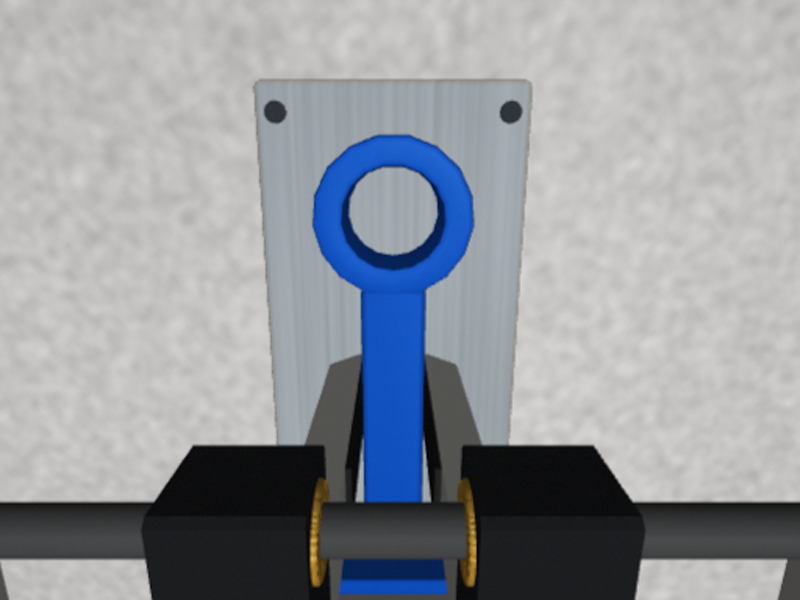

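View pics/t6o.png

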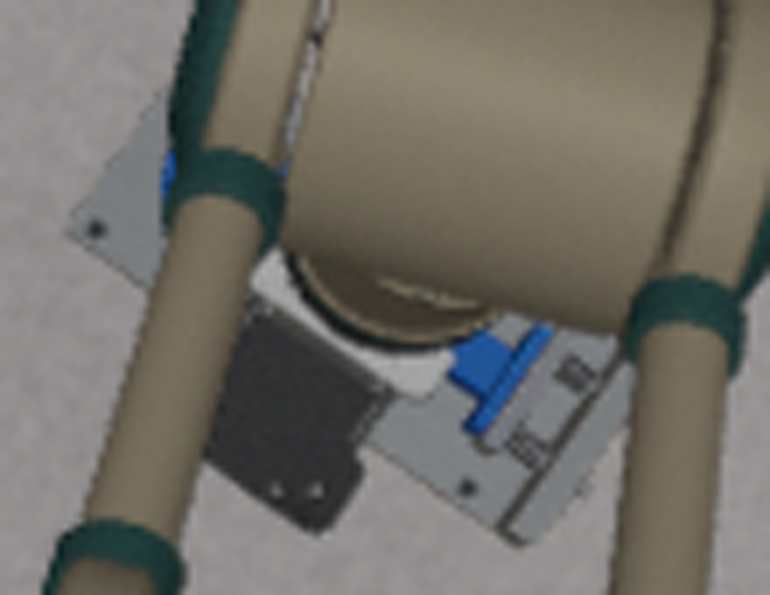

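```bash
cat >> push.py <<'E'
def avg(n=16):
    X=[];F=[]
    for i in range(n):
        r.hold(.03); e=np.array(telemetry.current_ee_pos())-[fx,fy,0]; f=telemetry.current_wrist_force()
        X.append([c*e[0]+s*e[1],-s*e[0]+c*e[1],e[2]]);F.append([c*f[0]+s*f[1],-s*f[0]+c*f[1],f[2]])
    print("t%.2f"%t(),"pos",(np.mean(X,0)*1e3).round(2),"F",np.mean(F,0).round(2),"sd",np.std(F,0).round(2))
E
python3 - <<'E'
from push import *
avg()
for x in (.0190,.0200):
    r.move_l(P(x,.0391),vel=.01); r.hold(.15); avg()
print(telemetry.current_opening())
E
```

```text
t26.33 pos [17.27 -0.17 39.42] F [-6.17 -0.3  -2.06] sd [0.48 0.41 0.45]
t27.27 pos [18.   -0.15 39.42] F [-6.95 -0.42 -1.73] sd [0.44 0.42 0.46]
t28.20 pos [18.74 -0.15 39.43] F [-7.81 -0.52 -1.74] sd [0.55 0.44 0.44]
0.01955547245359231
```

Run:
```python
from push import *
for z in (.0387,.0384):
    r.move_l(P(.0201,z),vel=.01); r.hold(.15); avg()
st()
```

```text
t29.13 pos [18.76 -0.14 39.37] F [-7.76 -1.07  0.23] sd [0.41 0.46 0.58]
t30.07 pos [18.75 -0.13 39.32] F [-7.88 -1.31  1.84] sd [0.51 0.41 0.54]
 t30.07 x18.75 y-0.14 z39.32 mm F(x-8.69 y-1.28 z2.29) Mz-0.027 yawerr-0.05 deg tilt[0.09 0.11]
```

Run:
```python
from push import *
r.move_l(P(.0202,.0384),vel=.01); r.hold(.2); avg()
tp=vision.snapshot("top")[:,:,::-1].copy(); cv2.imwrite('pics/t7.png',tp)
kt=vision.get_calibration("top")
Q=fit([(cv2.imread('pics/top0.png'),kt)],[fx,fy,Y],FIX[:3])[0]; print(Q)
B=cv2.resize(tp[140:225,220:330],(1100,850),interpolation=cv2.INTER_CUBIC)
C=B.copy()
for d,col in ((0,(0,255,0)),(.008,(0,0,255)),(.016,(255,0,255))):
    p=tf(Q[0],Q[1],Y,np.array([[.083+d,-.025,.053],[.083+d,.025,.053]])); uv=(proj(kt,p)-[220,140]+.5)*10-.5
    cv2.line(C,*[tuple(map(int,u)) for u in uv],col,1)
cv2.imwrite('pics/t7o.png',np.hstack([B[400:800,550:950],C[400:800,550:950]]))
```

```text
t31.05 pos [18.75 -0.12 39.33] F [-7.94 -1.31  1.93] sd [0.54 0.38 0.59]
[ 0.56809564 -0.0684617  -2.18790008]
```

View pics/t7o.png

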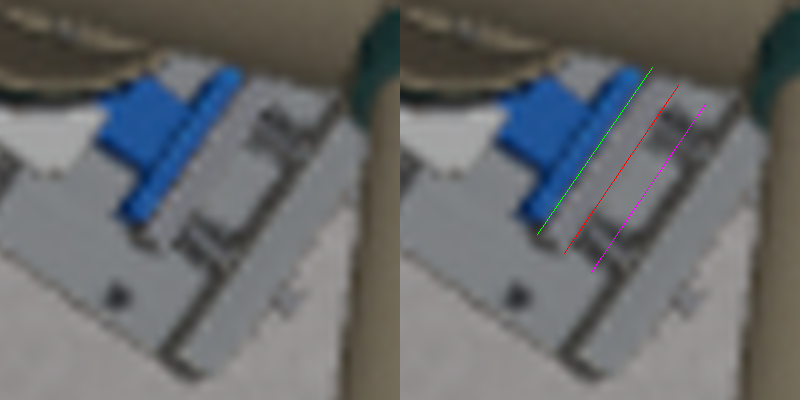

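Run:
```python
from push import *
r.sign_off(); st()
```

```text
the job is handed in; nothing more can be done
the job is handed in; nothing more can be done
```

I rang the bell, then laid the blue arm with the foot plate on the fixture bed and pressed it against the sprung face. I handed the job in at about 31 s with the gripper still holding and pressing.

- **Bell:** I pressed the larger bell's plunger to its stop. The last 5.5 N moved it only about 0.1 mm, and the force reached about 12 N (4.5 N is needed).
- **Press, by force:** the force averaged 7.9 N along the fixture's x. It rose about 1.1 N per mm, which matches the spring and puts the face about 8 mm back.
- **Press, by position:** the tool position read against the images gives about 8.7 mm instead. That estimate is only good to about 2 mm, so I went by the force. Either way the face is well short of its 16 mm stop. The top camera also showed its back edge near the 8 mm line.
- **Square, central and flat:** lateral offset was about 0.1 mm and yaw error about 0.05° against the fixture pose I measured in the images. The tool height was back at the value measured with the arm lying on the bed, with about 2 N downward.
- **Earlier during the push:** downward force was 5–6 N at first. After I eased it, the tool rode up by about 0.25 mm, and I corrected that before the final hold.
- **Sideways force:** about 1.3 N remained at the end, which I left as it was.

I moved nothing else on purpose, but I did not check the other objects one by one at the end.

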